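Make the field receiver safe and park its lock plunger

ROBOT

A 6-joint arm with a two-finger parallel gripper is mounted at the origin on the work surface. World frame = base frame: x ahead of the robot, y to its left, z up, the work surface at z = 0. Lengths are in mm, angles in rad, forces in N, time in s.
With the tool pointing down it reaches from about 275 to 750 mm from the base axis. Payload 10.2 kg.
Tool frame: the origin (TCP) lies midway between the tips of the shut fingers; the grasp point (between the pads) lies 19 mm behind it; z points along the fingers, y is the line along which they close (so a half turn about z gives the same grasp; the last joint's range is limited). The gripper opens to 85 mm and grips with 20 to 120 N. Pads are 22 mm wide; open, the fingers measure 114 mm over their backs; the gripper's body (76 mm by 85 mm) begins 54 mm behind the grasp point. The pads swing forward as they close: fully open they stand 13 mm farther back than shut.
Start: joints at [-1.335, 0.313, 1.498, -0, 1.331, -0.223], TCP at [232.497, -470.719, 231.294] pointing down, gripper open.
Joint ranges: [-2.94, 2.94], [-0.97, 2.17], [0.19, 2.56], [-1.23, 4.37], [0.02, 3.11], [-2.88, 2.88]. Speed limits (rad/s): [2.39, 2.39, 3.01, 3.14, 3.14, 3.14].

INTERFACE

Orientations are given as a unit quaternion [w, x, y, z].
In Python, from rig import ctrl gives the robot as it stands.
- The arm moves only by the tool send_rows, never from a script. Its argument "targets" is a list of rows, each a list of 7 numbers: the closure, from -1 (fully open) to 1 (shut), so that 0 is half open, then the shift along the tool's x, y, z in m, then the turn, a rotation vector about the tool's x, y, z in rad. In form: [[claw, dx, dy, dz, ax, ay, az], ...]. A call has exactly 10 rows; each row shifts and turns the commanded pose from where the row before left it, along the tool's axes as they then stand; what a row does not reach is not made up. A row lasts 1/8 s, in which the tool goes at most 62.5 mm and 10.7 degrees, less where a joint would pass 70% of its speed; a pose out of reach is approached as far as the arm can. A call with a gripper value outside its range is refused whole. The fingers move at their own pace and stop on an object; "squeeze" is the grip in N (left out, the last holds). Time passes only in rows, so rows that do not move let the fingers close, or fill a call up. It gives the time, the measured TCP pose, the force, the opening and the grip force at its end, in the units of the state.
- ctrl.sense(): the state, without advancing time (a new reading comes with each control period).
- ctrl.capture(name): name is "scene" or "side" or "wrist"; returns a dict with "img" (420x560x3 uint8, red, green, blue), "camera_matrix" (3x3 intrinsics, pixels), "R" (3x3) and "t" (3): a world point X has camera coordinates R X + t. Camera axes: x right, y down, z forward; pixel columns grow to the right and rows downward; lengths in mm; the calibration is good to about 2 mm. A picture is of the moment at which its call begins. There is no depth.
- ctrl.finish_job(): hands the job in; it is judged then, once.
Trained networks look in a picture, given as the dict that the camera call returned (one of the last four; its "shot" number tells which), for a name from the list of things; names that differ only in an ending like _2 or _b are one class to them, and where a whole thing is asked for, a point or a joint stands for the part that bears it (a point fixed in the world has none). Each returns a list of dicts, best first, with "score" (0 to 1); they miss things now and then, are a little off and sometimes report something else, mostly with a low value. They report only what shows in the picture. A call takes as long as a camera call.
- ctrl.boxes_of(query, picture): "extent" ([left, top, width, height] in pixels, round what is visible of it).
- ctrl.landmark_of(query, picture): "point" ([column, row] in pixels: a listed point, or the origin of a listed thing).
The state is a dict: "time_s": time; "joints": joint angles; "dq": joint speeds; "tau": joint torques, N m; "eef_pos": TCP position; "ee_rot": TCP orientation; "force": force on the tool from outside, world axes, zero at the start; "wrist_torque": the same for the moment, N m; "grip_width": opening from 0.0 (shut) to 1.0 (fully open); "grip_force": force on a finger pad.
Only numpy, scipy, OpenCV 4.12 (cv2) and the standard library are available. Lean on these libraries where they do the work, as an engineer would, in place of code of your own. Each camera call takes 0.05 s, during which the arm holds its last target. There are 200 camera calls.

TASK

The field receiver on the mounting rail is to be packed away. First slide its power switch fully across to its other end, then pull up the spring plunger's knob on the stop block next to it and twist it anticlockwise (seen from above) until it drops into its rest notch, so that it stays retracted when you let go. Leave the bottle, the carton and the tape roll where they are.

Things in the scene. Friction and masses are not known exactly. Their poses are not given: they have to be found in the camera images.
- rail: Flat aluminium mounting rail, fixed to the table: 150 mm (its x) by 280 mm (its y), 12 mm thick, with a row of small dark holes along its middle. Origin at the centre of its underside. The receiver and the stop block stand on it side by side along its y, either one on either side, their axes parallel to the rail's.
- receiver: Grey plastic receiver box with dark rounded corners, fixed on the rail: 120 mm (its x) by 100 mm (its y), 50 mm high, so its top is 62 mm above the table. Origin at the centre of its underside. On its top: the white slide switch on the half towards -x, and a row of five black terminals 8 mm high along its y at x = +42 mm.
- power_switch (a joint): Slide switch on top of the receiver, sliding along the receiver's x: 0 = as found (on, ridge nearest the receiver's -x side), 0.010 m = off (fully across, towards the receiver's +x). Over-centre detent at the middle: it resists with about 2 N at first, fading to nothing at the middle, then snaps on to the far end by itself and stays; pushed less than half way it snaps back.
- switch_ridge (a point): Centre of the top edge of the switch's white ridge, which stands 6 mm proud of the receiver's top face, is 5 mm thick along the sliding direction and 18 mm wide across it. When on it lies 25 mm to -x of the receiver's middle; moves with the switch. The box top around it is flat and free for 30 mm towards -x.
- lock_block: Grey steel stop block, fixed on the rail: 44 by 44 mm, 60 mm high (top 72 mm above the table), with a castellated steel sleeve 32 mm across and 16 mm tall on top, and the plunger's knob above that. Origin at the centre of its underside; the plunger's axis is its vertical z axis. The gap between it and the receiver is 30 to 50 mm.
- plunger (a joint): Lift of the plunger, straight up, in m: 0 = home (locked), 0.014 = upper stop. The spring pulls it down with 5 N at home and about 11 N fully up. A cross pin under the knob sits in a deep slot: it clears the slot's top at 0.010 m and only then can the knob be twisted. In the rest notch the lift reads 0.0063 to 0.007 m; on the land between slot and notch 0.010 m.
- knob (a joint): Twist of the knob about the vertical, in rad, positive anticlockwise seen from above: 0 = over the deep slot (it has 0.1 to 0.2 rad of play), 1.25 = end stop. The pin drops into the rest notch from about 0.95 rad on; a twist of 1.1 to 1.2 rad is right.
- knob_grip (a point): Middle of the plunger's black knurled round knob, on its axis: 34 mm diameter, 25 mm tall (from 12.5 mm below this point to 12.5 mm above it; a rib 28 by 6 mm, 3 mm high, with a bright line at one end stands on top). With the plunger home this point is 103.5 mm above the table. Moves and turns with the knob; its x axis points along the rib to the bright line and lies along the block's x at twist 0.
- bottle: White bottle with blue cap, standing, 64 mm diameter, 150 mm tall; a bystander. Origin at the centre of its underside.
- carton: White carton, 110 by 150 mm, 80 mm high; a bystander. Origin at the centre of its underside.
- tape: Grey roll of tape lying flat, 100 mm diameter, 24 mm high; a bystander. Origin at the centre of its underside.

How it is judged:
By the outcome, as a careful person would: the job done as asked, in the order asked, and still so for the second after the job is handed in, with the robot touching nothing.
It also fails if it takes over 51 s, if anything falls off the work surface, if the arm or the gripper's body presses on something with over 40 N, if the wrist force passes 120 N, or if a joint passes its speed limit or range.

## Working session

There is one attempt and no reset: what is moved stays moved. The work goes in short steps, Python scripts to look and compute and a tool call to move; the robot and the scene stay as the last step left them, time stands still between calls to the robot, and variables do not carry over. Pictures are saved under pics/ and viewed, at most 10 in all, crops included, and the job is handed in when it is done.

Besides the shell and the picture viewer there is one more tool, called after "Call:" as name(argument=value, ...) on one line, values as JSON. send_rows: Moves the arm, as the interface text tells. Its arguments: {"type":"object","properties":{"targets":{"type":"array"},"squeeze":{"type":"number"}},"required":["targets"]}

```bash
mkdir -p pics
cat > h.py <<'E'
import numpy as np, cv2
from rig import ctrl
def tri(obs):
    # obs: list of (picture, pixel)
    A=[];b=[]
    for p,u in obs:
        P=p["camera_matrix"]@np.c_[p["R"],p["t"]]
        for i in (0,1):
            r=u[i]*P[2]-P[i]; A.append(r[:3]); b.append(-r[3])
    A=np.array(A);b=np.array(b); n=np.linalg.norm(A,axis=1); A/=n[:,None]; b/=n
    return np.linalg.lstsq(A,b,rcond=None)[0]
def atz(p,u,z):
    K,R,t=map(np.array,(p["camera_matrix"],p["R"],p["t"]))
    d=R.T@np.linalg.solve(K,[u[0],u[1],1]); c=-R.T@t
    return c+d*(z-c[2])/d[2]
def proj(p,X):
    q=np.array(p["camera_matrix"])@(np.array(p["R"])@X+np.array(p["t"])); return q[:2]/q[2]
def save(p,n): cv2.imwrite("pics/"+n+".png",np.ascontiguousarray(p["img"][:,:,::-1]))
E
python3 - <<'E'
from h import *
P={n:ctrl.capture(n) for n in("scene","side","wrist")}
cv2.imwrite("pics/a.png",cv2.resize(np.hstack([P["scene"]["img"],P["side"]["img"]])[:,:,::-1],None,fx=.714,fy=.714))
save(P["wrist"],"w0")
Z=dict(switch_ridge=68,knob_grip=103.5,receiver=12,lock_block=12,rail=0,bottle=0,carton=0,tape=0)
for q in Z:
    o=[]
    for n in P:
        l=ctrl.landmark_of(q,P[n])
        for k in l[:2]: print(q,n,round(k["score"],2),np.round(k["point"]),atz(P[n],k["point"],Z[q]).round()[:2])
        if l and l[0]["score"]>.4:o.append((P[n],l[0]["point"]))
    if len(o)>1: print("  tri",tri(o).round(1))
s=ctrl.sense();print(s["time_s"],s["eef_pos"],s["ee_rot"],s["force"])
for n in P: print(n,(-np.array(P[n]["R"]).T@P[n]["t"]).round())
E
```

```text
switch_ridge scene 0.52 [290. 183.] [500. -86.]
knob_grip scene 0.72 [316. 198.] [524.  31.]
knob_grip side 0.7 [295. 234.] [533.  29.]
  tri [529.6  34.9 110.3]
receiver scene 0.89 [284. 203.] [524. -87.]
receiver side 0.94 [317. 230.] [530. -77.]
  tri [529.3 -77.9  17. ]
lock_block scene 0.82 [308. 224.] [531.  16.]
lock_block side 0.83 [296. 254.] [532.  17.]
lock_block side 0.37 [296. 232.] [570. -40.]
  tri [532.   17.6  13.3]
rail scene 0.7 [294. 221.] [543. -25.]
rail side 0.73 [303. 244.] [538. -26.]
  tri [539.6 -29.   -4.7]
bottle scene 0.78 [422. 359.] [625. 433.]
bottle side 0.67 [145. 372.] [626. 432.]
  tri [625.6 433.    1.4]
carton side 0.73 [374. 149.] [ 558. -480.]
tape scene 0.84 [248. 234.] [663. -69.]
tape side 0.57 [272. 211.] [671. -72.]
  tri [666.5 -65.1   7.2]
1.35 [ 232.48092939 -470.71801263  231.28992264] [-3.83870353e-06  9.73806684e-01  2.27377532e-01 -4.24683256e-07] [-0.17707787  0.74281762  0.00384397]
scene [1110.  579.  776.]
side [248. 516. 812.]
wrist [ 292. -441.  374.]
```

View pics/a.png

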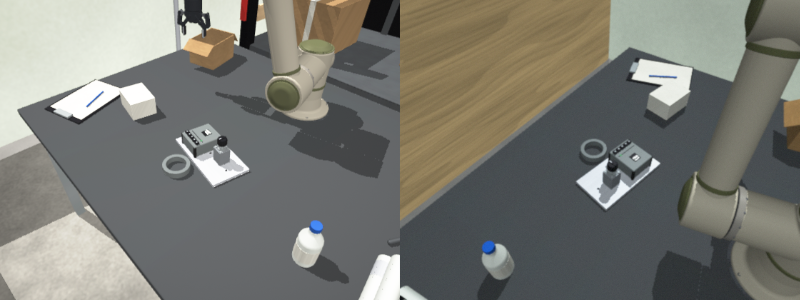

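Call:
send_rows(targets=[[-1,0,0,0,0,0,0.153],[-1,0,0,0,0,0,0.153],[-1,0,0,0,0,0,0.153],[-1,0.025,-0.05,0,0,0,0],[-1,0.025,-0.05,0,0,0,0],[-1,0.025,-0.05,0,0,0,0],[-1,0.025,-0.05,0,0,0,0],[-1,0.025,-0.05,0,0,0,0],[-1,0.025,-0.05,0,0,0,0],[-1,0.025,-0.05,0,0,0,0]])

```text
time_s: 2.6
eef_pos: [408.1, -119.1, 231.6]
ee_rot: [0.0, 1.0, -0.0, 0.0]
force: [1.1, -0.5, 0.8]
grip_width: 1.0
grip_force: 0.0
```

Call:
send_rows(targets=[[1,0.025,-0.05,0,0,0,0],[1,0.018,-0.04,0,0,0,0],[1,0,0,0,0,0,0],[1,0,0,0,0,0,0],[1,0,0,0,0,0,0],[1,0,0,0,0,0,0],[1,0,0,0,0,0,0],[1,0,0,0,0,0,0],[1,0,0,0,0,0,0],[1,0,0,0,0,0,0]])

```text
time_s: 3.85
eef_pos: [450.6, -30.7, 231.3]
ee_rot: [-0.0, 1.0, -0.0, -0.0]
force: [-0.5, 1.1, 0.0]
grip_width: -0.004
grip_force: 0.0
```

```bash
cat > look.py <<'E'
from h import *
import sys,pickle
p=ctrl.capture("wrist"); save(p,sys.argv[1]); pickle.dump(p,open(sys.argv[1]+".pkl","wb"))
Z=dict(switch_ridge=68,knob_grip=103.5,receiver=12,lock_block=12,rail=0)
for q in Z:
    for k in ctrl.landmark_of(q,p)[:2]: print(q,round(k["score"],2),np.round(k["point"]),atz(p,k["point"],Z[q]).round(1)[:2])
s=ctrl.sense();print(s["time_s"],s["eef_pos"].round(1),np.round(s["ee_rot"],4),s["force"].round(2),s["grip_width"],np.round(s["joints"],2))
E
python3 look.py w1
```

```text
switch_ridge 0.79 [338. 134.] [500.2 -84.3]
knob_grip 0.81 [206.  95.] [530.3  21.8]
receiver 0.91 [337. 106.] [524.  -91.5]
lock_block 0.75 [221. 100.] [529.6  24.3]
rail 0.94 [283.  98.] [532.2 -37.9]
4.15 [450.6 -30.7 231.3] [-0.e+00  1.e+00 -1.e-04 -0.e+00] [-0.2  -0.61  0.12] -0.0011303737649425226 [-0.33  0.15  1.7  -0.    1.29  1.24]
```

View pics/w1.png

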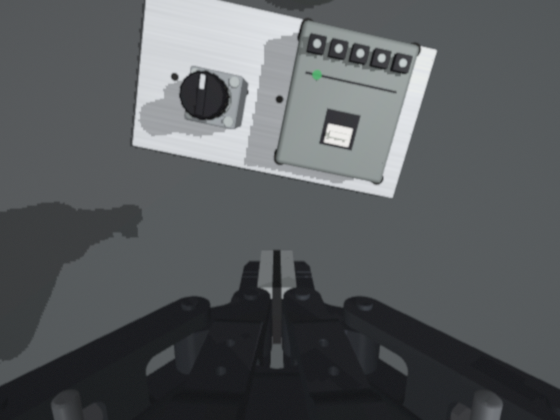

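Run:
```python
from h import *; import pickle
p=pickle.load(open("w1.pkl","rb"))
for a,b,z in [((133,146),(393,197),12),((285,161),(375,180),62),((308,24),(412,48),62)]:
    A,B=atz(p,a,z),atz(p,b,z);d=A-B;print(A.round(),B.round(),"len",np.hypot(*d[:2]).round(),"yaw",np.degrees(np.arctan2(-d[0],d[1])).round(1))
print((-p["R"].T@p["t"]).round(),p["R"].round(3))
P={n:ctrl.capture(n) for n in("scene","side")}
import itertools
for q,u in (("switch_ridge",(338,134)),("knob_grip",(206,95))):
    o=[(p,u)]
    for n in P:
        l=ctrl.landmark_of(q,P[n])
        if l: print(n,l[0]["score"]); o.append((P[n],l[0]["point"]))
    print(q,tri(o).round(1))
```

```text
[485. 118.  12.] [ 430. -157.   12.] len 280.0 yaw -11.2
[476. -39.  62.] [ 458. -121.   62.] len 84.0 yaw -11.9
[588. -57.  62.] [ 570. -144.   62.] len 89.0 yaw -11.7
[517. -31. 374.] [[ 0.001 -1.     0.001]
 [-0.964 -0.     0.267]
 [-0.267 -0.001 -0.964]]
scene 0.46
side 0.37
switch_ridge [499.9 -88.1  67.8]
scene 0.62
side 0.8
knob_grip [527.5  23.2 105.8]
```

Call:
send_rows(targets=[[1,0,0,0,0,0,0.1],[1,0,0,0,0,0,0.1],[1,0.0063,0.0073,0.0218,0,0,0],[1,0.0063,0.0073,0.0218,0,0,0],[1,0.0063,0.0073,0.0218,0,0,0],[1,0.0063,0.0073,0.0218,0,0,0],[1,0.0063,0.0073,0.0218,0,0,0],[1,0.0063,0.0073,0.0218,0,0,0],[1,0,0,0,0,0,0],[1,0,0,0,0,0,0]])

```text
time_s: 5.7
eef_pos: [479.1, -81.1, 101.3]
ee_rot: [0.0, 0.995, -0.1, 0.0]
force: [-0.3, 0.7, -0.4]
grip_width: 0.001
grip_force: 0.0
```

```bash
python3 look.py w2
```

```text
switch_ridge 0.68 [276. 205.] [498.9 -85.4]
knob_grip 0.71 [  8. 208.] [529.1  24. ]
receiver 0.59 [278. 148.] [522.9 -91.3]
rail 0.93 [195. 152.] [530.1 -33.4]
6.0 [479.  -81.1 100.9] [ 1.00e-04  9.95e-01 -9.98e-02  4.00e-04] [-0.3   0.15 -0.46] -0.0006627701705051248 [-0.41  0.38  1.78 -0.    0.98  1.36]
```

View pics/w2.png

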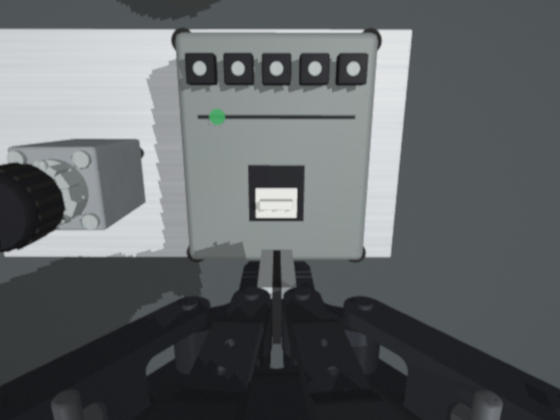

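Call:
send_rows(targets=[[1,0,0,0.01,0,0,0],[1,0,0,0.01,0,0,0],[1,0,0,0.01,0,0,0],[1,0,0,0.0065,0,0,0],[1,0,0,0,0,0,0],[1,0.003,0,0,0,0,0],[1,0.003,0,0,0,0,0],[1,0.002,0,0,0,0,0],[1,0,0,0,0,0,0],[1,0,0,0,0,0,0]])

```text
time_s: 7.25
eef_pos: [486.6, -82.7, 64.0]
ee_rot: [-0.0, 0.995, -0.1, -0.0]
force: [-1.3, 0.5, 0.7]
grip_width: -0.001
grip_force: 0.7
```

Call:
send_rows(targets=[[1,0.001,0,0,0,0,0],[1,0.001,0,0,0,0,0],[1,0.001,0,0,0,0,0],[1,0.001,0,0,0,0,0],[1,0.001,0,0,0,0,0],[1,0.001,0,0,0,0,0],[1,0,0,0,0,0,0],[1,0,0,0,0,0,0],[1,0,0,0,0,0,0],[1,0,0,0,0,0,0]])

```text
time_s: 8.5
eef_pos: [492.6, -84.0, 64.0]
ee_rot: [-0.0, 0.995, -0.1, -0.0]
force: [-0.1, 0.4, -0.3]
grip_width: 0.004
grip_force: 0.0
```

```bash
python3 look.py w3
```

```text
switch_ridge 0.55 [277. 237.] [507.8 -87.8]
knob_grip 0.38 [276. 238.] [520.6 -89.9]
receiver 0.85 [273. 176.] [524.7 -88.9]
lock_block 0.72 [ 82. 207.] [528.8  24.2]
8.8 [492.7 -84.   64. ] [ 0.     0.995 -0.1    0.   ] [ 1.15  0.27 -0.38] -0.0021046810335329036 [-0.4   0.46  1.77 -0.    0.91  1.37]
```

View pics/w3.png

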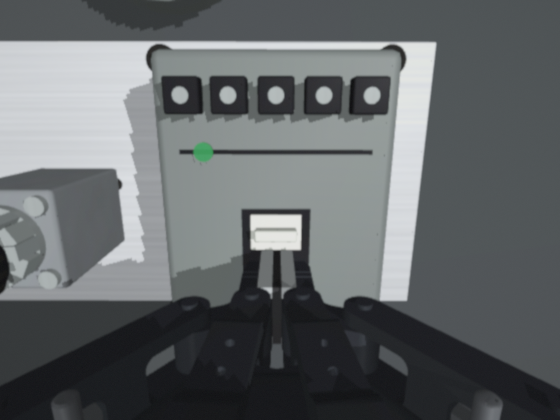

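Call:
send_rows(targets=[[1,-0.002,0,-0.01,0,0,0],[1,0,0,-0.043,0,0,0],[1,0,0,-0.043,0,0,0],[-0.5,0.004,-0.0282,0,0,0,0],[-0.5,0.004,-0.0282,0,0,0,0],[-0.5,0.004,-0.0282,0,0,0,0],[-0.5,0.004,-0.0282,0,0,0,0],[-0.5,0,0,0,0,0,0],[-0.5,0,0,0,0,0,0],[-0.5,0,0,0,0,0,0]])

```text
time_s: 10.05
eef_pos: [528.6, 23.0, 160.2]
ee_rot: [0.0, 0.995, -0.1, 0.0]
force: [-0.9, -0.5, 0.3]
grip_width: 0.748
grip_force: 0.0
```

```bash
python3 look.py w4
```

```text
switch_ridge 0.71 [434. 209.] [508.  -87.2]
receiver 0.79 [407. 173.] [523.9 -90.1]
lock_block 0.68 [435. 208.] [ 488.1 -110.5]
lock_block 0.57 [274. 193.] [529.1  24.5]
rail 0.81 [341. 176.] [530.4 -36.6]
10.35 [528.8  23.5 160. ] [-0.      0.995  -0.1001  0.    ] [-0.    0.32  1.05] 0.7511210804606261 [-0.18  0.39  1.59  0.    1.17  1.59]
```

View pics/w4.png

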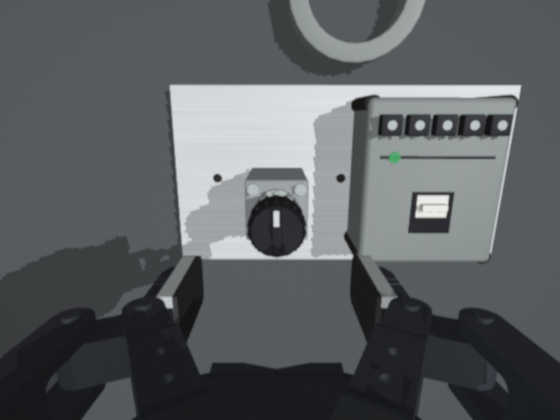

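Run:
```python
from h import *; import pickle
p=pickle.load(open("w4.pkl","rb"))
g=cv2.GaussianBlur(p["img"].min(2),(3,3),0)[185:262,240:312]
n,l,s,c=cv2.connectedComponentsWithStats((g<45).astype('uint8')); i=1+s[1:,4].argmax();print(s[i]+np.array([240,185,0,0,0]))
print(atz(p,(277,226),116).round(1))
for X in ((528.8,23.5,116),(528.8,23.5,103.5)):
  print(proj(p,np.array(X)).round(1))
  a=np.linspace(0,6.28,60);q=np.array([proj(p,np.array(X)+17*np.array([np.cos(t),np.sin(t),0])) for t in a]);print(q.min(0).round(),q.max(0).round())
```

```text
[ 248  196   57   59 1275]
[533.2  21.3 116. ]
[274.8 233.9]
[245. 205.] [304. 261.]
[274.9 227. ]
[247. 200.] [303. 253.]
```

Call:
send_rows(targets=[[-0.5,0.002,0.001,0.015,0,0,0],[-0.5,0,0,0.02,0,0,0],[-0.5,0,0,0.02,0,0,0],[-0.5,0,0,0.019,0,0,0],[-0.5,0,0,0,0,0,0],[1,0,0,0,0,0,0],[1,0,0,0,0,0,0],[1,0,0,0,0,0,0],[1,0,0,0,0,0,0],[1,0,0,0,0,0,0]], squeeze=60)

```text
time_s: 11.6
eef_pos: [531.1, 22.4, 86.9]
ee_rot: [-0.0, 0.995, -0.1, 0.001]
force: [-0.3, 1.6, 6.5]
grip_width: 0.372
grip_force: 59.7
```

```bash
python3 look.py w5
```

```text
switch_ridge 0.87 [498. 251.] [508.6 -87.3]
knob_grip 0.61 [276. 221.] [557.4  17.1]
receiver 0.64 [449. 198.] [522.6 -90.2]
rail 0.71 [359. 198.] [530.2 -35.2]
11.9 [531.   22.5  86.9] [-1.00e-04  9.95e-01 -9.99e-02  9.00e-04] [0.32 1.49 5.19] 0.3806140351692133 [-0.18  0.48  1.66  0.    1.    1.59]
```

View pics/w5.png

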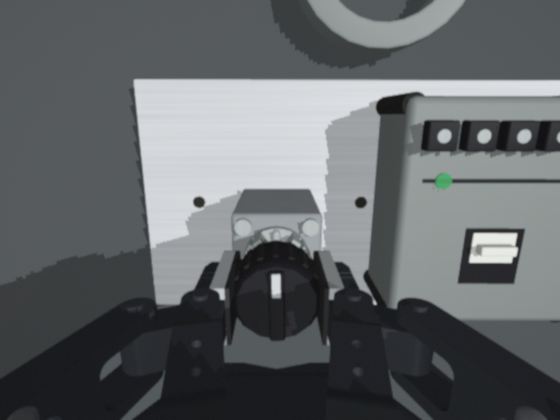

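Call:
send_rows(targets=[[1,0,0,-0.002,0,0,0],[1,0,0,-0.003,0,0,0],[1,0,0,-0.003,0,0,0],[1,0,0,-0.003,0,0,0],[1,0,0,-0.0015,0,0,0],[1,0,0,0,0,0,0],[1,0,0,0,0,0,0],[1,0,0,0,0,0,0],[1,0,0,0,0,0,0],[1,0,0,0,0,0,0]])

```text
time_s: 13.15
eef_pos: [530.6, 22.5, 98.0]
ee_rot: [-0.0, 0.995, -0.1, -0.0]
force: [6.3, 1.3, -11.0]
grip_width: 0.372
grip_force: 60.4
```

Call:
send_rows(targets=[[1,0.001,0,-0.001,0,0,0],[1,0,0,0,0,0,-0.1],[1,0,0,0,0,0,-0.13],[1,0,0,0,0,0,-0.13],[1,0,0,0,0,0,-0.13],[1,0,0,0,0,0,-0.13],[1,0,0,0,0,0,-0.13],[1,0,0,0,0,0,-0.13],[1,0,0,0,0,0,-0.13],[1,0,0,0,0,0,-0.13]])

```text
time_s: 14.4
eef_pos: [530.8, 22.5, 98.7]
ee_rot: [-0.001, 0.891, 0.455, -0.001]
force: [1.8, 2.9, -11.5]
grip_width: 0.375
grip_force: 60.5
```

```bash
python3 look.py w6; python3 -c "
from h import *
s=ctrl.sense();print(s['wrist_torque'])"
```

```text
knob_grip 0.68 [275. 284.] [526.4  18.3]
lock_block 0.57 [276. 216.] [529.2  21.7]
rail 0.67 [323. 267.] [532.  -34.7]
14.7 [530.9  22.5  99. ] [-7.000e-04  8.921e-01  4.519e-01 -8.000e-04] [ -0.28   4.06 -12.44] 0.3723172089513815 [-0.18  0.47  1.64  0.    1.03  0.45]
[ 0.55957455 -0.02104812 -0.04069154]
```

View pics/w6.png

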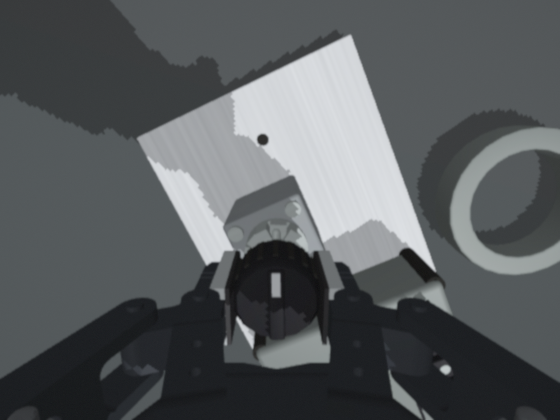

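Call:
send_rows(targets=[[1,0,0,0.0015,0,0,0],[1,0,0,0.0015,0,0,0],[1,0,0,0.0015,0,0,0],[1,0,0,0.001,0,0,0],[1,0,0,0.001,0,0,0],[1,0,0,0,0,0,0],[1,0,0,0,0,0,0],[1,0,0,0,0,0,0],[1,0,0,0,0,0,0],[1,0,0,0,0,0,0]])

```text
time_s: 15.95
eef_pos: [531.1, 22.4, 93.5]
ee_rot: [-0.0, 0.892, 0.453, -0.0]
force: [-5.3, 5.0, -2.1]
grip_width: 0.373
grip_force: 61.5
```

Call:
send_rows(targets=[[0.5,0,0,0,0,0,0],[0,0,0,0,0,0,0],[-0.5,0,0,0,0,0,0],[-0.5,0,0,0,0,0,0],[-0.5,0,0,0,0,0,0],[-0.5,0,0,-0.015,0,0,0],[-0.5,0,0,-0.025,0,0,0],[-0.5,0,0,-0.03,0,0,0],[-0.5,0,0,0,0,0,0],[-0.5,0,0,0,0,0,0]])

```text
time_s: 17.2
eef_pos: [531.3, 22.2, 163.0]
ee_rot: [-0.0, 0.892, 0.453, -0.0]
force: [0.7, 0.3, -0.8]
grip_width: 0.751
grip_force: 0.0
```

```bash
python3 look.py w7
python3 - <<'E'
from h import *; import pickle
w=pickle.load(open("w7.pkl","rb")); P={n:ctrl.capture(n) for n in("scene","side","wrist")}
o=[]
for n in P:
    for k in ctrl.landmark_of("knob_grip",P[n])[:1]: print(n,k); o.append((P[n],k["point"]))
if len(o)>1: print(tri(o).round(1))
im=P["wrist"]["img"][:,:,::-1]; c=[]
for n in("scene","side"):
    u=proj(P[n],np.array([525,-20,90.])).astype(int); c.append(cv2.resize(P[n]["img"][u[1]-50:u[1]+50,u[0]-60:u[0]+60,::-1],(252,210)))
cv2.imwrite("pics/fin.png",np.hstack([cv2.resize(im,(547,420)),np.vstack(c)]))
E
```

```text
switch_ridge 0.64 [334. 333.] [508.2 -86. ]
knob_grip 0.93 [272. 233.] [526.4  20.5]
receiver 0.93 [338. 292.] [521.2 -89.2]
lock_block 0.59 [275. 196.] [528.6  21.3]
rail 0.95 [316. 236.] [534.8 -35. ]
17.5 [531.4  22.2 162.6] [-3.000e-04  8.916e-01  4.528e-01 -4.000e-04] [-0.47  0.47  0.11] 0.7515892323413755 [-0.18  0.39  1.57  0.    1.18  0.45]
scene {'point': [318.0, 198.5], 'score': 0.7}
side {'point': [295.7, 226.8], 'score': 0.52}
wrist {'point': [273.4, 233.5], 'score': 0.96}
[531.   31.1 119.3]
```

View pics/fin.png

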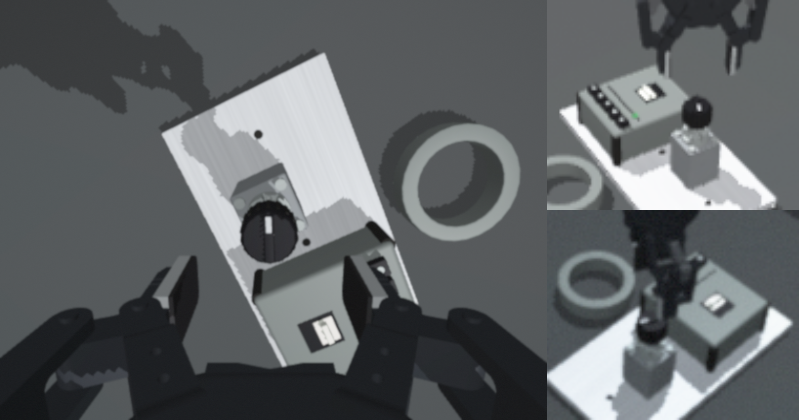

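```bash
python3 -c "
from rig import ctrl
print(ctrl.finish_job())"
```

```text
the job is handed in; nothing more can be done
None
```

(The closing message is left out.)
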